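Roll the foam-grip tube onto the yellow band

TASK

Give the straight foam-covered tube its rolling check: with your fingertips on top of it, roll it across the green mat, turning without skidding, until the whole tube lies on the yellow band, and leave it at rest there. Do not grasp or lift the tube, do not push it from down beside it, and leave everything else as it stands.

Things in the scene. Friction and masses are not known exactly. Their poses are not given: they have to be found in the camera images.
- tube: loose round tube of dark grey foam with a blue collar at one end: 33 mm diameter, 216 mm long, about 140 g, lying in the middle of the mat roughly parallel to the bands. Long axis: own y. Its origin lies on its skin (underside at the start) and turns with it: use tube_mid. Not pushed, it slows at 0.5 m/s2 or more and stays. When it rolls d, its top moves 2d
- tube_mid (a point): the middle of the tube, on its axis: 16.5 mm above the mat's top, i.e. about 20 mm above the table
- tube_end_a (a point): centre of one end of the tube, on its axis, 108 mm from tube_mid; turns with the tube
- tube_end_b (a point): centre of the other end of the tube, on its axis, 108 mm from tube_mid; turns with the tube
- mat: fixed green cutting mat with thin white lines, 280 (own x) x 440 (own y) x 3 mm thick; origin under its centre. The bands cross it near its two ends
- yellow_band: flat yellow band across the mat near one of its ends (left or right varies), level with the mat's top, no step: 270 mm long (own x) and 70 mm wide (own y); origin at its centre. The tube must roll about 125 to 185 mm to its middle
- blue_band: the same in blue near the other end of the mat; not the target
- cell_left: loose D-size battery standing upright behind the mat's left part (dia. 34, 62 high; origin at its foot)
- cell_right: loose D-size battery standing upright behind the mat's right part (dia. 34, 62 high; origin at its foot)
- multimeter: loose green and black multimeter lying flat to the left of the mat (144 x 76 x 43 mm; origin under its centre)

How it is judged (in metres and radians):
On the way, in this order (a step that is already met when the one before it is completed fails the run):
1. the tube has rolled half a turn: its first underside is up, after about 52 mm of travel (angle between tube's own z axis and vertical above 2.3 rad and distance of tube_mid from where it was at the start of the episode between 0.033 and 0.07 m).
2. the tube has rolled about a full turn: its first underside is down again, after about 104 mm of travel (angle between tube's own z axis and vertical below 0.9 rad and distance of tube_mid from where it was at the start of the episode between 0.075 and 0.13 m).
At the end, for the whole second after the job is handed in: Both ends of the tube's axis are within 20.5 mm of the yellow band's long centre line (the tube within the 70 mm band, 2 mm to spare), its middle within 35 mm of the band's centre lengthwise, the tube lies on the mat and is at rest (y of tube_end_a in the frame of yellow_band between -0.0205 and 0.0205 m and y of tube_end_b in the frame of yellow_band between -0.0205 and 0.0205 m and x of tube_mid in the frame of yellow_band between -0.035 and 0.035 m and height (world z) of tube_mid below 0.024 m and linear speed of tube below 0.01 m/s); the robot touches nothing.
It fails at once if the tube is lifted off the mat (height (world z) of tube_mid above 0.03 m).
It fails at once if the tube is touched with the fingertips down beside it, in place of on its upper part (contact force between the fingers and tube above 0.5 N and height (world z) of the grasp point below 0.04 m).
It fails at once if a battery or the multimeter is moved more than 20 mm or tipped (distance of any of cell_left, cell_right, multimeter from where it was at the start of the episode above 0.02 m or angle between any of cell_left, cell_right, multimeter's own z axis and vertical above 0.3 rad).
It also fails if it takes over 51 s, if anything falls off the work surface, if the arm or the gripper's body presses on something with over 40 N, if the wrist force passes 120 N, or if a joint passes its speed limit or range.

ROBOT

A 6-joint arm with a two-finger parallel gripper is mounted at the origin on a cart in front of the work surface, level with it; the furniture and walls round the work are solid. World frame = base frame: x ahead of the robot, y to its left, z up, the work surface at z = 0. Lengths are in mm, angles in rad, forces in N, time in s.
With the tool pointing down it reaches from about 400 to 925 mm from the base axis. Payload 12.5 kg.
Tool frame: the origin (TCP) lies on the front face of the gripper's body, between the roots of the fingers; the fingertips stand 78 mm ahead of it and the grasp point (between the pads) lies 59 mm ahead of it (env.nose_length is the distance from the TCP to the fingertips, in mm); z points along the fingers, y is the line along which they close (so a half turn about z gives the same grasp; the last joint's range is limited). The gripper opens to 95 mm and grips with 3 to 60 N. Pads are 20 mm wide; open, the fingers measure 119 mm over their backs; the gripper's body (75 mm by 180 mm) begins 59 mm behind the grasp point.
Start: joints at [1.084, 0.491, 1.559, -0, 1.092, -0.106], TCP at [232.271, 580.248, 292.261] pointing down, gripper open.
Joint ranges: [-3.1, 3.1], [-0.84, 2.19], [0.05, 2.79], [-1.13, 4.28], [0.06, 2.93], [-2.69, 2.69]. Speed limits (rad/s): [2.22, 2.22, 2.79, 3.14, 3.14, 3.14].

INTERFACE

Orientations are given as [roll, pitch, yaw] about the fixed x, y, z axes, in that order (R = Rz(yaw) Ry(pitch) Rx(roll)).
In Python, from cell import env gives the robot as it stands.
- The arm moves only by the tool jog_arm, never from a script. Its argument "motion" is a list of rows, each a list of 7 numbers: the turn, a rotation vector about the tool's x, y, z in degrees, then the shift along the tool's x, y, z in mm, then the finger opening in mm, from 0 to 95.1. In form: [[wx, wy, wz, x, y, z, hand], ...]. A call has 1 to 10 rows; each row shifts and turns the commanded pose from where the row before left it, along the tool's axes as they then stand; what a row does not reach is not made up. A row lasts 1/8 s, in which the tool goes at most 62.5 mm and 10.7 degrees, less where a joint would pass 70% of its speed; a pose out of reach is approached as far as the arm can. A call is refused whole if a number of a shift passes 62.5 or a number of a turn 10.7, either way. A call with a gripper value outside its range is refused whole. The fingers move at their own pace and stop on an object; the grip force is fixed at half the most. Time passes only in rows, so rows that do not move let the fingers close. It gives the time, the measured TCP pose, the force, the opening and the grip force at its end, in the units of the state.
- env.state(): the state, without advancing time (a new reading comes with each control period).
- env.read_camera(name): name is "side" or "top" or "wrist"; returns a dict with "color" (480x640x3 uint8, red, green, blue), "z_map" (480x640 float32, mm along the optical axis (not along the pixel's ray), 0 where there is no reading), "camera_matrix" (3x3 intrinsics, pixels), "world_to_cam" (4x4, takes a point from world to camera coordinates). Camera axes: x right, y up, looking along -z (the intrinsics and any distortion apply to the point x, -y, -z); pixel columns grow to the right and rows downward; lengths in mm; the calibration is good to about 2 mm. The wrist camera is an equidistant fisheye: a pixel r from the principal point sees the ray r / f radians off the axis. A picture is of the moment at which its call begins.
- env.job_done(): hands the job in; it is judged then, once.
Trained networks look in the newest picture that a camera, given by its name, has taken for a name from the list of things; names that differ only in an ending like _2 or _b are one class to them, and where a whole thing is asked for, a point or a joint stands for the part that bears it (a point fixed in the world has none). Each returns a list of dicts, best first, with "score" (0 to 1); they miss things now and then, are a little off and sometimes report something else, mostly with a low value. They report only what shows in the picture. A call takes as long as a camera call.
- env.recognise(camera, thing): "location" ([column, row] in pixels, amid what is visible of it).
The state is a dict: "t": time; "joints": joint angles; "qvel": joint speeds; "tau": joint torques, N m; "eef_pos": TCP position; "tcp_rot": TCP orientation; "ft_force": force on the tool from outside, world axes, zero at the start; "moment": the same for the moment, N m; "opening": opening from 0.0 (shut) to 1.0 (fully open); "grip_force": force on a finger pad.
Only numpy, scipy, OpenCV 4.12 (cv2) and the standard library are available. Lean on these libraries where they do the work, as an engineer would, in place of code of your own. Each camera call takes 0.05 s, during which the arm holds its last target. There are 200 camera calls.

## Working session

There is one attempt and no reset: what is moved stays moved. The work goes in short steps, Python scripts to look and compute and a tool call to move; the robot and the scene stay as the last step left them, time stands still between calls to the robot, and variables do not carry over. Pictures are saved under pics/ and viewed, at most 10 in all, crops included, and the job is handed in when it is done.

Besides the shell and the picture viewer there is one more tool, called after ">>>" as name([rows], argument=value, ...), one row to a line, values as JSON. jog_arm: Moves the arm, as the interface text tells. Its arguments: {"type":"object","properties":{"motion":{"type":"array"}},"required":["motion"]}

```bash
mkdir -p pics; ls; python3 - <<'E'
from cell import env
import cv2,numpy as np
s=env.state();print(s)
for n in("top","side"):
    c=env.read_camera(n);cv2.imwrite(f"pics/{n}0.png",c["color"][:,:,::-1]);
    print(n,c["camera_matrix"],c["world_to_cam"])
    np.savez(f"{n}0.npz",**c)
    for t in("tube","yellow_band","blue_band","tube_end_a","multimeter","cell_left"):print(t,env.recognise(n,t)[:2])
E
```

```text
pics
{'t': 0.0, 'joints': array([ 1.08440580e+00,  4.91581891e-01,  1.55946717e+00,  1.69920418e-05,
        1.09171297e+00, -1.05571436e-01]), 'qvel': array([-0.00056095, -0.00162709,  0.00011688, -0.00020831, -0.00028724,
       -0.00119866]), 'tau': array([ 1.69870324e-03, -6.12654305e+01, -2.58183396e+01,  6.93696295e-02,
        4.81658941e-02, -1.17371228e-04]), 'eef_pos': array([232.18246378, 580.09442668, 291.64172442]), 'tcp_rot': array([-3.14043137e+00, -1.38209624e-04,  2.76076564e+00]), 'ft_force': array([-0.07716184,  0.51846497, -0.20870477]), 'moment': array([ 0.00330613,  0.04148396, -0.00077012]), 'grip_force': 0.0, 'opening': 0.9976394803309195}
top [[441.07983563   0.         321.04852425]
 [  0.         441.07983563 240.30924748]
 [  0.           0.           1.        ]] [[-7.93523614e-03 -9.99830314e-01  1.66245361e-02  3.25188352e+01]
 [ 9.90457350e-01 -5.57114443e-03  1.37706933e-01 -6.37018729e+02]
 [-1.37590948e-01  1.75586310e-02  9.90333492e-01 -1.01622494e+03]
 [ 0.00000000e+00  0.00000000e+00  0.00000000e+00  1.00000000e+00]]
tube [{'location': [355.4, 2
[... 341 characters left out ...]
1.34970248]
 [  0.         532.07576488 233.87568984]
 [  0.           0.           1.        ]] [[ 8.10974917e-01 -5.84653482e-01 -2.23604598e-02 -4.93688782e+02]
 [ 3.60491427e-01  4.69206886e-01  8.06158067e-01 -2.66315792e+02]
 [-4.60831439e-01 -6.61834725e-01  5.91277584e-01 -7.57558449e+02]
 [ 0.00000000e+00  0.00000000e+00  0.00000000e+00  1.00000000e+00]]
tube [{'location': [315.1, 272.6], 'score': 0.64}]
yellow_band [{'location': [367.6, 320.7], 'score': 0.83}]
blue_band [{'location': [258.4, 245.6], 'score': 0.71}]
tube_end_a [{'location': [315.9, 271.0], 'score': 0.74}]
multimeter [{'location': [164.2, 208.2], 'score': 0.59}]
cell_left [{'location': [340.0, 200.6], 'score': 0.57}]
```

View pics/top0.png

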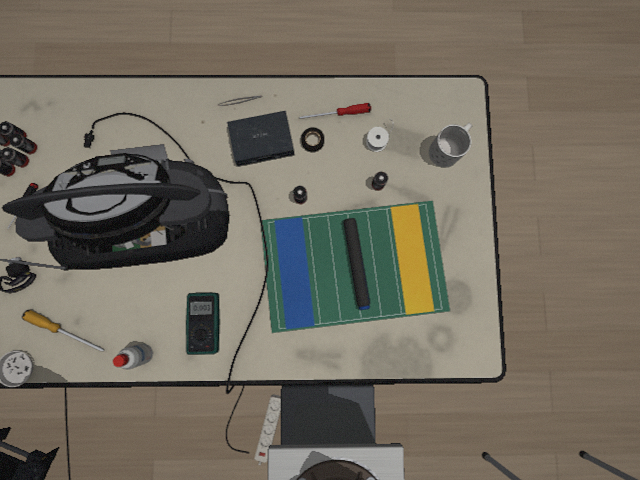

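View pics/side0.png

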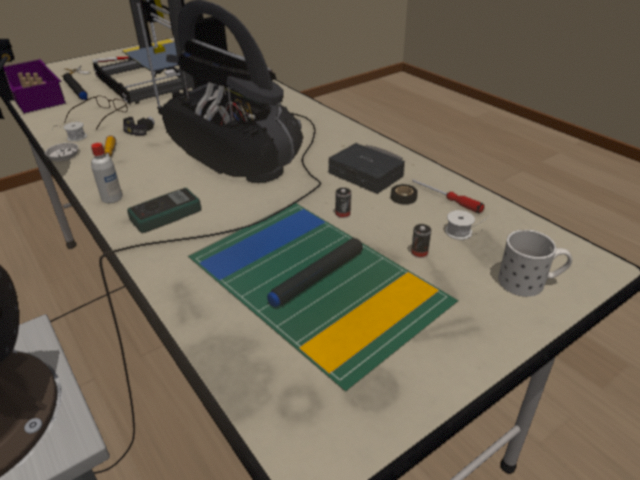

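The top view shows the tube running from (349,219) to (364,309). The yellow band is to its right around (413,260), and the batteries are at (300,195) and (379,180). Next I measure by colour segmentation.

```bash
cat > h.py <<'E'
import cv2,numpy as np
def pix2plane(c,uv,z):
    K=c["camera_matrix"];W=c["world_to_cam"];uv=np.atleast_2d(np.array(uv,float))
    d=np.c_[(uv[:,0]-K[0,2])/K[0,0],-(uv[:,1]-K[1,2])/K[1,1],-np.ones(len(uv))]@W[:3,:3]
    o=-W[:3,:3].T@W[:3,3]
    return o+d*((z-o[2])/d[:,2])[:,None]
def rect(c,mask,z):
    n,l,st,_=cv2.connectedComponentsWithStats(mask.astype(np.uint8))
    i=1+np.argmax(st[1:,4]);v,u=np.where(l==i)
    P=pix2plane(c,np.c_[u,v],z)[:,:2]
    (cx,cy),(w,h),a=cv2.minAreaRect(P.astype(np.float32))
    e=P-P.mean(0);d=np.linalg.svd(e,full_matrices=0)[2][0];d*=np.sign(d[0])
    return np.array([cx,cy]),(w,h),np.degrees(np.arctan2(d[1],d[0])),P.mean(0)
def masks(c,roi=True):
    h=cv2.cvtColor(c["color"],cv2.COLOR_RGB2HSV).astype(int);H,S,V=h[...,0],h[...,1],h[...,2]
    return (H>17)&(H<32)&(S>180)&(V>120),(V<70)&(S<110),(H>100)&(H<125)&(S>120)
def measure(c,lim=None):
    y,t,b=masks(c)
    Y=rect(c,y,3);X=pix2plane(c,np.stack(np.meshgrid(np.arange(640),np.arange(480)),-1).reshape(-1,2),20)
    e=X[:,:2]-Y[3];a=np.radians(Y[2]);u=e@[np.cos(a),np.sin(a)];v=e@[-np.sin(a),np.cos(a)]
    r=((abs(u)<125)&(v>-40)&(v<230)).reshape(480,640)
    T=rect(c,t&r,20)
    print("yellow",*Y);print("tube",*T)
    n=np.array([-np.sin(a),np.cos(a)]);w=T[0]-Y[0]
    print("tube in band: across %.1f along %.1f dyaw %.2f"%(w@n,w@[np.cos(a),np.sin(a)],T[2]-Y[2]))
E
python3 - <<'E'
from h import *
for n in("top","side"): print(n);measure(dict(np.load(n+"0.npz")))
E
```

```text
top
yellow [ 597.1449585 -197.7403717] (268.3187255859375, 66.75778198242188) 6.451366031823585 [ 597.02102474 -197.96798885]
tube [584.96295166 -55.5526886 ] (223.5579071044922, 38.09579849243164) 8.45400844804894 [585.83861436 -55.66036307]
tube in band: across 142.7 along 3.9 dyaw 2.00
side
yellow [ 595.53436279 -195.33843994] (270.2217712402344, 70.42350006103516) 6.402855330150235 [ 584.93403362 -197.36753556]
tube [577.82989502 -58.29208374] (234.55116271972656, 49.088863372802734) 9.97574624437935 [577.78888897 -58.9443814 ]
tube in band: across 138.2 along -2.3 dyaw 3.57
```

>>> jog_arm([
  [0,0,10,0,0,0,95],
  [0,0,10,0,0,0,95],
  [0,0,10,0,0,0,95],
  [0,0,10,0,0,0,95],
  [0,0,10,0,0,0,95],
  [0,0,9.7,0,0,0,95],
])

```text
t: 1.45
eef_pos: [232.3, 580.2, 292.3]
tcp_rot: [3.142, -0.0, 1.713]
ft_force: [-0.6, 0.4, -0.3]
opening: 1.0
grip_force: 0.0
```

>>> jog_arm([
  [0,0,0,-54,12,0,95],
  [0,0,0,-54,12,0,95],
  [0,0,0,-54,12,0,95],
  [0,0,0,-54,12,0,95],
  [0,0,0,-54,12,0,95],
  [0,0,0,-54,12,0,95],
  [0,0,0,-54,12,0,95],
  [0,0,0,-54,12,0,95],
  [0,0,0,-54,12,0,95],
  [0,0,0,-54,12,0,95],
])

```text
t: 2.7
eef_pos: [431.1, 62.1, 292.5]
tcp_rot: [3.141, 0.0, 1.719]
ft_force: [0.6, 0.1, 0.4]
opening: 1.001
grip_force: 0.0
```

>>> jog_arm([
  [0,0,0,-26,27,10,95],
  [0,0,0,-26,27,30,95],
  [0,0,0,-26,27,32,95],
  [0,0,0,-26,27,35,95],
  [0,0,0,-26,27,35,95],
  [0,0,0,0,0,0,95],
])

```text
t: 3.45
eef_pos: [583.9, -46.0, 147.4]
tcp_rot: [-3.138, -0.001, 1.717]
ft_force: [-0.5, 0.8, -0.2]
opening: 1.0
grip_force: 0.0
```

```bash
python3 - <<'E'
from cell import env
from h import *
c=env.read_camera("wrist");cv2.imwrite("pics/w1.png",c["color"][:,:,::-1])
c=env.read_camera("side");cv2.imwrite("pics/s1.png",cv2.resize(c["color"][170:400,180:480,::-1],None,fx=2.5,fy=2.5))
print(env.state()["eef_pos"],env.nose_length)
E
```

```text
[582.96612984 -44.73668464 150.07508004] 77.60000000000001
```

View pics/w1.png

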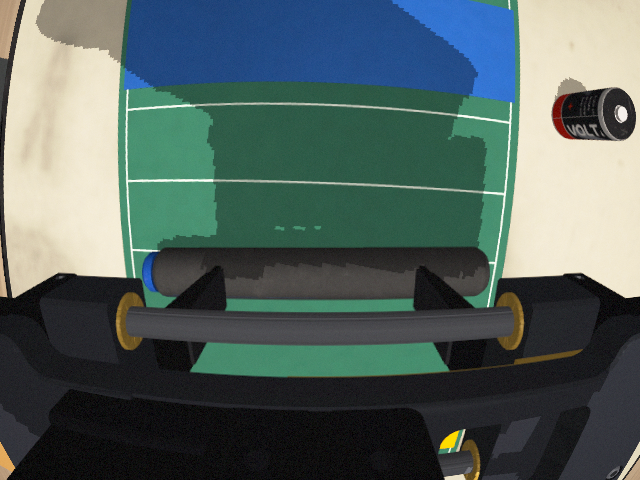

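View pics/s1.png

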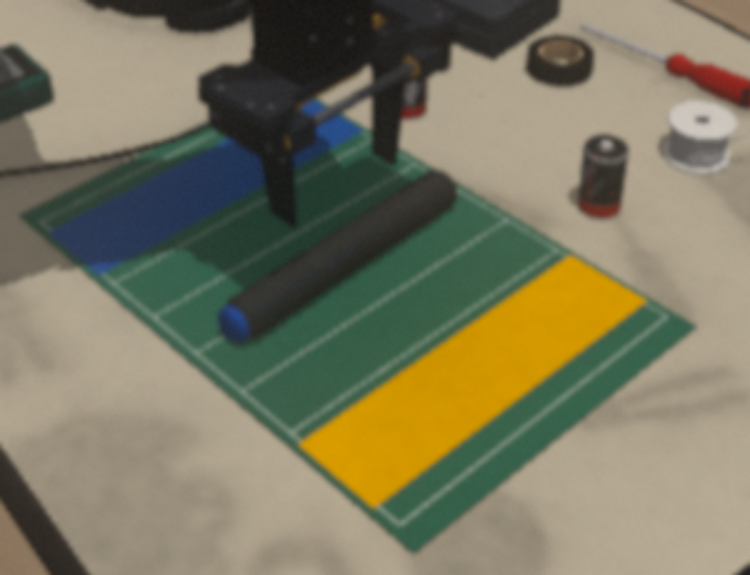

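```bash
cat >> h.py <<'E'
def wrist(env):
    c=env.read_camera("wrist");K=c["camera_matrix"];W=c["world_to_cam"];s=env.state()
    v,u=np.where(c["z_map"]>0);Z=c["z_map"][v,u]
    x=(u-K[0,2])/K[0,0];y=(v-K[1,2])/K[1,1];th=np.hypot(x,y);k=np.tan(th)/np.maximum(th,1e-9)
    P=(np.c_[x*k*Z,-y*k*Z,-Z]-W[:3,3])@W[:3,:3]
    t=s["eef_pos"];a=s["tcp_rot"][2];ex=np.array([np.cos(a),np.sin(a)]);ey=np.array([np.sin(a),-np.cos(a)])
    e=P[:,:2]-t[:2];X,Y=e@ex,e@ey
    m=(th<1.4)&(P[:,2]>10)&(P[:,2]<42)&(abs(X)<130)&(abs(Y)<125)
    X,Y,Zw=X[m],Y[m],P[m,2]
    # per slice along y, take top ridge: centre from circle fit, fixed radius
    from scipy.optimize import least_squares
    f=lambda p:np.hypot(X-p[0]-p[1]*Y/100,Zw-p[2])-16.5
    r=least_squares(f,[np.median(X),0,19.5],loss="soft_l1",f_scale=1.)
    p=r.x;print("t %.2f tcp"%s["t"],t.round(1),"yaw %.2f"%np.degrees(a),"F",s["ft_force"].round(1))
    q=abs(f(p))<3
    ym=(np.percentile(Y[q],.3)+np.percentile(Y[q],99.7))/2
    xm=p[0]+p[1]*ym/100
    w=t[:2]+xm*ex+ym*ey
    print("tube in tool: x %.1f y %.1f, slope %.2f deg, axis z %.1f, len %.0f, n %d"%(xm,ym,np.degrees(np.arctan(p[1]/100)),p[2],np.ptp(Y[q]),q.sum()))
    yaw=np.degrees(a)-90-0+0; tubeyaw=np.degrees(np.arctan2(*(ey+ex*p[1]/100)[::-1]))
    B=np.array([597.1,-197.7]);b=np.radians(6.45);d=w-B
    print("tube world",w.round(1),"yaw %.2f; in band across %.1f along %.1f dyaw %.2f"%(tubeyaw,d@[-np.sin(b),np.cos(b)],d@[np.cos(b),np.sin(b)],tubeyaw-6.45))
E
python3 - <<'E'
from cell import env
from h import *
wrist(env)
E
```

```text
t 3.60 tcp [582.9 -44.4 150.8] yaw 98.49 F [ 0.  -0.4 -0.4]
tube in tool: x -10.2 y -1.6, slope 0.14 deg, axis z 19.7, len 221, n 14865
tube world [582.8 -54.8] yaw 8.64; in band across 143.6 along 1.9 dyaw 2.19
```

>>> jog_arm([
  [0,0,0,-2,0,15,95],
  [0,0,0,0,0,12,95],
  [0,0,0,0,0,7,95],
  [0,0,0,0,0,2,95],
  [0,0,0,0,0,1,95],
  [0,0,0,0,0,0,95],
])

```text
t: 4.35
eef_pos: [583.4, -46.8, 113.8]
tcp_rot: [-3.141, -0.0, 1.719]
ft_force: [-2.7, -0.5, 6.1]
opening: 0.997
grip_force: 2.7
```

>>> jog_arm([
  [0,0,0,-2,0,0.5,95],
  [0,0,0,-7,0,0,95],
  [0,0,0,-9,0,0,95],
  [0,0,0,-9,0,0,95],
  [0,0,0,-5,0,0,95],
])

```text
t: 4.97
eef_pos: [588.1, -78.9, 113.7]
tcp_rot: [-3.142, 0.0, 1.719]
ft_force: [-4.3, -0.5, 9.5]
opening: 1.001
grip_force: 5.0
```

>>> jog_arm([
  [0,0,0,-2,0,0,95],
  [0,0,0,0,0,-8,95],
  [0,0,0,0,0,-16,95],
  [0,0,0,0,0,0,95],
])

```text
t: 5.48
eef_pos: [589.2, -80.4, 138.4]
tcp_rot: [3.139, 0.001, 1.719]
ft_force: [0.6, 1.2, 0.3]
opening: 0.999
grip_force: 0.0
```

```bash
python3 - <<'E'
from cell import env
from h import *
wrist(env)
E
```

```text
t 5.53 tcp [588.9 -80.3 137.6] yaw 98.49 F [-0.7  1.  -0.5]
tube in tool: x 8.7 y -2.4, slope 0.15 deg, axis z 19.7, len 221, n 18800
tube world [585.2 -72.1] yaw 8.64; in band across 126.1 along 2.3 dyaw 2.19
```

>>> jog_arm([
  [0,0,0,17,0,14,95],
  [0,0,0,0,0,7,95],
  [0,0,0,0,0,3,95],
  [0,0,0,-2,0,0,95],
  [0,0,0,-7,0,0,95],
  [0,0,0,-9,0,0,95],
  [0,0,0,-9,0,0,95],
  [0,0,0,-6,0,0,95],
  [0,0,0,-1,0,0,95],
  [0,0,0,0,0,-10,95],
])

```text
t: 6.78
eef_pos: [590.8, -97.2, 122.1]
tcp_rot: [-3.14, -0.001, 1.719]
ft_force: [0.7, 0.0, -0.1]
opening: 1.001
grip_force: 0.0
```

```bash
python3 - <<'E'
from cell import env
from h import *
wrist(env)
E
```

```text
t 6.83 tcp [591.4 -97.2 123.5] yaw 98.49 F [ 1.2 -0.1  1.7]
tube in tool: x 7.6 y -2.1, slope 0.15 deg, axis z 19.7, len 220, n 20436
tube world [588.1 -90. ] yaw 8.64; in band across 108.0 along 3.2 dyaw 2.19
```

>>> jog_arm([
  [0,0,0,16,0,0,95],
  [0,0,0,0,0,7,95],
  [0,0,0,0,0,3,95],
  [0,0,0,-2,0,0,95],
  [0,0,0,-7,0,0,95],
  [0,0,0,-9,0,0,95],
  [0,0,0,-9,0,0,95],
  [0,0,0,-6,0,0,95],
  [0,0,0,-1,0,0,95],
  [0,0,0,0,0,-10,95],
])

```text
t: 8.07
eef_pos: [593.5, -115.0, 122.1]
tcp_rot: [-3.14, -0.001, 1.719]
ft_force: [-0.7, -0.3, -0.5]
opening: 0.997
grip_force: 0.0
```

```bash
python3 - <<'E'
from cell import env
from h import *
wrist(env)
E
```

```text
t 8.12 tcp [ 594.  -115.1  123.5] yaw 98.48 F [ 0.9 -0.1  1.4]
tube in tool: x 7.7 y -2.1, slope 0.16 deg, axis z 19.7, len 221, n 20425
tube world [ 590.8 -107.8] yaw 8.65; in band across 90.0 along 3.8 dyaw 2.20
```

>>> jog_arm([
  [0,0,0,16,0,0,95],
  [0,0,0,0,0,7,95],
  [0,0,0,0,0,3,95],
  [0,0,0,-2,0,0,95],
  [0,0,0,-7,0,0,95],
  [0,0,0,-9,0,0,95],
  [0,0,0,-9,0,0,95],
  [0,0,0,-6,0,0,95],
  [0,0,0,-1,0,0,95],
  [0,0,0,0,0,-10,95],
])

```text
t: 9.38
eef_pos: [596.2, -132.9, 122.1]
tcp_rot: [-3.14, -0.001, 1.719]
ft_force: [0.7, 0.9, -0.1]
opening: 0.998
grip_force: 0.0
```

>>> jog_arm([
  [0,0,0,16,0,0,95],
  [0,0,0,0,0,7,95],
  [0,0,0,0,0,3,95],
  [0,0,0,-2,0,0,95],
  [0,0,0,-7,0,0,95],
  [0,0,0,-9,0,0,95],
  [0,0,0,-9,0,0,95],
  [0,0,0,-6,0,0,95],
  [0,0,0,-1,0,0,95],
  [0,0,0,0,0,-10,95],
])

```text
t: 10.62
eef_pos: [598.8, -150.6, 122.1]
tcp_rot: [-3.14, -0.001, 1.719]
ft_force: [-0.1, -0.4, 0.5]
opening: 0.999
grip_force: 0.0
```

```bash
python3 - <<'E'
from cell import env
from h import *
wrist(env)
E
```

```text
t 10.68 tcp [ 599.3 -150.7  123.5] yaw 98.48 F [ 0.9 -0.3  0.1]
tube in tool: x 7.7 y -2.2, slope 0.16 deg, axis z 19.7, len 221, n 20439
tube world [ 596.  -143.4] yaw 8.64; in band across 54.0 along 5.0 dyaw 2.19
```

>>> jog_arm([
  [0,0,0,16,0,0,95],
  [0,0,0,0,0,7,95],
  [0,0,0,0,0,3,95],
  [0,0,0,-2,0,0,95],
  [0,0,0,-7,0,0,95],
  [0,0,0,-9,0,0,95],
  [0,0,0,-9,0,0,95],
  [0,0,0,-6,0,0,95],
  [0,0,0,-1,0,0,95],
  [0,0,0,0,0,-10,95],
])

```text
t: 11.92
eef_pos: [601.5, -168.5, 122.1]
tcp_rot: [-3.141, -0.001, 1.719]
ft_force: [0.3, 1.3, 0.3]
opening: 0.999
grip_force: 0.0
```

>>> jog_arm([
  [0,0,0,16,0,0,95],
  [0,0,0,0,0,7,95],
  [0,0,0,0,0,3,95],
  [0,0,0,-2,0,0,95],
  [0,0,0,-7,0,0,95],
  [0,0,0,-9,0,0,95],
  [0,0,0,-9,0,0,95],
  [0,0,0,-6,0,0,95],
  [0,0,0,-1,0,0,95],
  [0,0,0,0,0,-10,95],
])

```text
t: 13.18
eef_pos: [604.1, -186.2, 122.0]
tcp_rot: [-3.14, -0.001, 1.719]
ft_force: [0.4, 0.8, 0.7]
opening: 0.999
grip_force: 0.0
```

```bash
python3 - <<'E'
from cell import env
from h import *
wrist(env)
E
```

```text
t 13.22 tcp [ 604.6 -186.3  123.5] yaw 98.48 F [-0.2 -0.5  1.4]
tube in tool: x 7.6 y -2.1, slope 0.16 deg, axis z 19.7, len 221, n 20470
tube world [ 601.4 -179.1] yaw 8.64; in band across 18.0 along 6.3 dyaw 2.19
```

One more stroke, then I retract and check from above.

>>> jog_arm([
  [0,0,0,16,0,0,95],
  [0,0,0,0,0,7,95],
  [0,0,0,0,0,3,95],
  [0,0,0,-2,0,0,95],
  [0,0,0,-7,0,0,95],
  [0,0,0,-9,0,0,95],
  [0,0,0,-9,0,0,95],
  [0,0,0,-6,0,0,95],
  [0,0,0,-1,0,0,95],
  [0,0,0,0,0,-10,95],
])

```text
t: 14.48
eef_pos: [606.8, -204.1, 122.1]
tcp_rot: [-3.141, -0.001, 1.719]
ft_force: [0.8, 0.1, 0.1]
opening: 1.001
grip_force: 0.0
```

>>> jog_arm([
  [0,0,0,0,0,-40,95],
  [0,0,0,0,0,-40,95],
  [0,0,0,40,0,-40,95],
  [0,0,0,50,0,0,95],
  [0,0,0,50,0,0,95],
  [0,0,0,50,0,0,95],
  [0,0,0,0,0,0,95],
])

```text
t: 15.35
eef_pos: [578.4, -13.2, 242.7]
tcp_rot: [-3.141, -0.0, 1.723]
ft_force: [-0.2, -0.8, 0.0]
opening: 0.997
grip_force: 0.0
```

```bash
python3 - <<'E'
from cell import env
from h import *
c=env.read_camera("side");cv2.imwrite("pics/s2.png",cv2.resize(c["color"][170:400,180:480,::-1],None,fx=2.5,fy=2.5))
c=env.read_camera("top");cv2.imwrite("pics/t2.png",cv2.resize(c["color"][170:350,260:470,::-1],None,fx=3,fy=3))
E
```

```text
(no output)
```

View pics/s2.png

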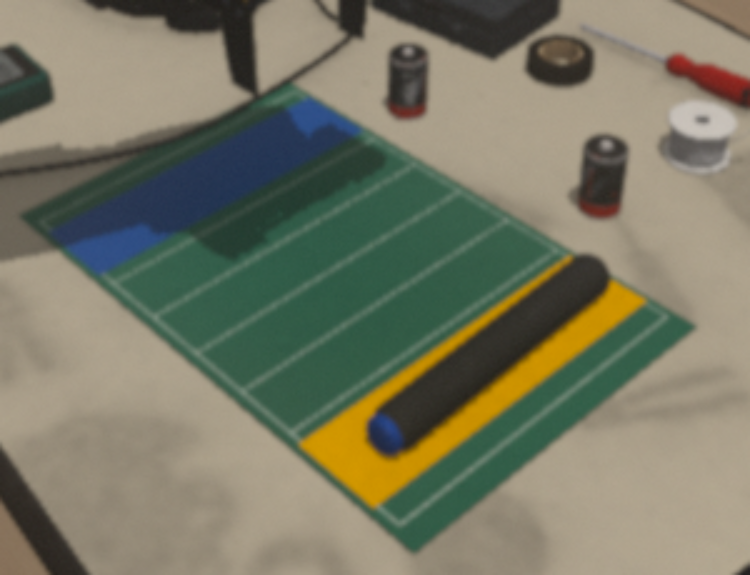

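View pics/t2.png

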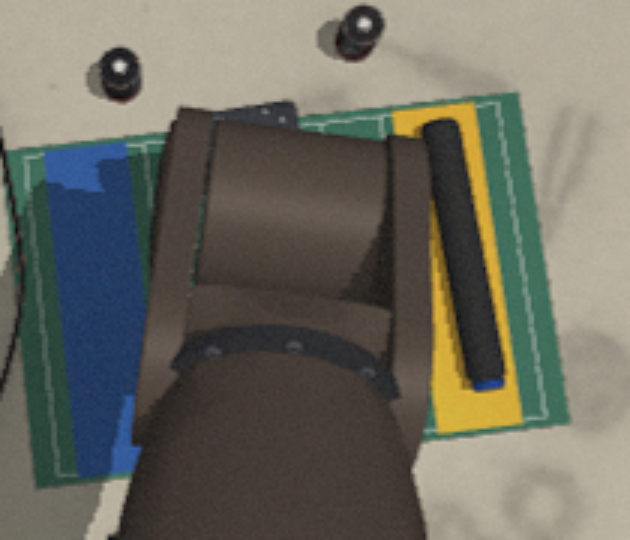

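The tube lies within the yellow band, from (440,120) to (488,388) in the top crop. It is about 7 mm off the band's centre lengthwise, well inside the 35 mm limit, and nothing touches it.

```bash
python3 -c "
from cell import env
print(env.job_done())"
```

```text
the job is handed in; nothing more can be done
None
```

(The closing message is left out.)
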